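# Prop the parts locker's door open on its stay

### The job

Prop the parts locker's self-closing door open: by the knob of its perforated stay arm pull the door open, and drop the second hole from the knob over the peg on the locker's top until the arm lies fully down, then let go. The peg is clamped somewhere along its slot, so feel for it lightly with the arm instead of forcing it down, and leave the other things where they are.

Things in the scene. Friction and masses are not known exactly. Their poses are not given: they have to be found in the camera images.
- locker: Grey steel parts locker, 260 mm deep, 420 wide, 130 high, fixed. Origin: centre of its underside on the table. x: away from its front (the side with the blue door), z up.
- rail: Slotted steel plate 60 x 34 x 2 mm fixed on the locker's top. Origin: middle of the slot, at the height of the locker's top; axes as the locker's, the slot runs along x. An upright steel peg, 8 mm diameter, top 15 mm above this origin (top edge chamfered 1.2 mm), is clamped immovably in the slot at y = 0 and at an unreported x between -12 and +12 mm.
- hinge (a point): On the vertical hinge axis of the blue door, at the height of the locker's top; it lies at x -78, y +115 mm from the rail's origin, in its axes. The leaf runs 235 mm from the hinge to the locker's -y when closed and swings out to its -x. A spring shuts it: 0.2 N m when closed, 0.4 N m at 0.65 rad.
- door (a joint): Opening angle of the door, rad: 0 closed, grows as it swings out (to 1.3). About 0.58 when the wanted hole is on the peg (0.46 to 0.71 over the peg's possible places).
- swivel: Swivel pin on the door's top, 135 mm from the hinge axis, carrying the stay arm. Origin: at the pin, on the arm's underside, 6 mm above the locker's top. x: the level direction from the pin towards the knob; z up. Turns freely about z.
- stay (a joint): Tilt of the stay arm, rad, about a level axis across it through the swivel's origin: 0 flat and fully down on its stop, positive with the knob end raised. A stiff friction pivot, stays where put: about 2 N at the knob pushes it down, 5 N raises it. Lying on the peg's top beside a hole it reads about 0.06. Starts raised clear of the peg.
- knob (a point): Middle of the round black grip knob on the stay arm, 22 mm diameter, 30 mm tall, its axis square to the arm, 216 mm from the pin. The point is 30 mm above the arm's underside. A 12 mm stem, 10 mm tall, joins the grip to the arm, a flat steel bar 28 mm wide and 5 mm thick that ends 19 mm beyond the knob's axis.
- hole (a point): Centre, at the arm's underside, of the wanted hole of the stay arm: the second from the knob, 152 mm from the pin. Four through holes of 11 mm diameter lie 88, 120, 152 and 184 mm from the pin.
- small_carton: Bystander: cardboard carton 75 x 50 x 28 mm on the locker's left end. Origin at the centre of its underside.
- bearing: Bystander: steel ring 48 mm diameter, 14 mm high, on the locker's right end. Origin at the centre of its underside.
- bushing: Bystander: dark steel bush 32 mm diameter, 22 mm high, on the locker's right end. Origin at the centre of its underside.
- carton: Bystander: cardboard carton 120 x 90 x 70 mm on the table. Origin at the centre of its underside.
- jar: Bystander: clear jar 60 mm diameter, 80 mm high, on the table. Origin at the centre of its underside.
- tape: Bystander: roll of tape 90 mm diameter, 30 mm high, on the table. Origin at the centre of its underside.
- screwdriver: Bystander: screwdriver lying on the table.

How it is judged (in metres and radians):
On the way:
1. the door has been pulled open with the stay still raised off the locker (value of joint door above 0.35 rad and value of joint stay above 0.035 rad), for 0.1 s.
At the end, for the whole second after the job is handed in: The stay arm lies fully down (tilt under 0.015 rad) with its second hole from the knob on the peg: that hole's centre within 16 mm along the slot and 5 mm across it of the slot's middle; so the door is held open by more than 0.42 rad and is at rest (value of joint stay below 0.015 rad and x of hole in the frame of rail between -0.016 and 0.016 m and y of hole in the frame of rail between -0.005 and 0.005 m and value of joint door above 0.42 rad and velocity of joint door between -0.02 and 0.02 rad/s); the robot touches nothing.
It fails at once if the stay arm is forced against the peg or the rail with more than 30 N (contact force between swivel and rail above 30 N).
It fails at once if a bystander is moved by more than 30 mm (distance of any of small_carton, bearing, bushing, carton, jar, tape, screwdriver from where it was at the start of the episode above 0.03 m).
It also fails if it takes over 59 s, if anything falls off the work surface, if the arm or the gripper's body presses on something with over 40 N, if the wrist force passes 120 N, or if a joint passes its speed limit or range.

### The arm

A 7-joint arm with a two-finger parallel gripper is mounted at the origin on the work surface. World frame = base frame: x ahead of the robot, y to its left, z up, the work surface at z = 0. Lengths are in mm, angles in rad, forces in N, time in s.
With the tool pointing down it reaches from about 400 to 875 mm from the base axis. Payload 19.3 kg.
Tool frame: the origin (TCP) lies at the very end of the fingers, on their centre line; the grasp point (between the pads) lies 19 mm behind it (grip_point_offset is the z of the grasp point in the tool frame, in mm); z points along the fingers, x is the direction in which the jaws open and shut, and the axes are right-handed (so a half turn about z gives the same grasp; the last joint's range is limited). The gripper opens to 85 mm and grips with 20 to 120 N. Pads are 22 mm wide; open, the fingers measure 114 mm over their backs; the gripper's body (76 mm by 85 mm) begins 54 mm behind the grasp point. The pads swing forward as they close: fully open they stand 13 mm farther back than shut.
Start: joints at [-1.395, 0.521, -0.036, 1.599, 0.021, 1.021, -0.113], TCP at [152.102, 606.201, 231.291] pointing down, gripper open.
Joint ranges: [-2.91, 2.91], [-0.3, 2.13], [-1.5, 1.42], [0.17, 2.43], [-1.26, 4.41], [0.16, 1.93], [-2.52, 2.52]. Speed limits (rad/s): [1.89, 1.89, 2.39, 2.39, 3.01, 3.01, 3.01].

### API

Orientations are given as a 3x3 rotation matrix whose columns are the frame's x, y, z axes.
In Python, from workcell import movep, movel, goto_joints, open_gripper, clamp, wait, inverse_kinematics, read_state, camera, PlanningError, finish_job, grip_point_offset gives the robot as it stands. Calls block until the motion is done:
- movep(position, orientation): joint-space move of the TCP to a pose.
- movel(position, frame=None, max_speed=150, guard=None): straight line of the TCP; frame=None keeps the orientation; max_speed is the mean speed in mm/s. With guard (N) it stops when the force on the tool has changed by that much, and returns True; else False.
- goto_joints(angles): joint-space move.
- open_gripper() and clamp(): open the fingers fully, or close them until they stop; the grip force is fixed at half the most.
- wait(seconds).
- inverse_kinematics(position, orientation): joint angles nearest the present ones, or None.
- read_state(): the state.
- camera(name): name is "side" or "top" or "wrist"; returns a dict with "image" (480x640x3 uint8, blue, green, red), "range_z" (480x640 float32, mm along the optical axis (not along the pixel's ray), 0 where there is no reading), "fx", "fy", "cx", "cy" (pixels), "cam_to_world" (4x4, takes a point from camera to world coordinates). Camera axes: x right, y up, looking along -z (the intrinsics and any distortion apply to the point x, -y, -z); pixel columns grow to the right and rows downward; lengths in mm; the calibration is good to about 2 mm. A picture is of the moment at which its call begins.
A pose or a line that the arm cannot do raises PlanningError and nothing moves.
- finish_job(): hands the job in, once; it reports no verdict.
The state is a dict: "time": time; "qpos": joint angles; "qvel": joint speeds; "joint_efforts": joint torques, N m; "eef_pos": TCP position; "tool_rot": TCP orientation; "ft_force": force on the tool from outside, world axes, zero at the start; "torque": the same for the moment, N m; "finger_gap": finger opening in mm.
Only numpy, scipy, OpenCV 4.12 (cv2) and the standard library are available. Lean on these libraries where they do the work, as an engineer would, in place of code of your own. Each camera call takes 0.05 s, during which the arm holds its last target. There are 200 camera calls.

## Working session

There is one attempt and no reset: what is moved stays moved. The work goes in short steps, each a Python script; the robot and the scene stay as the last script left them, time stands still between calls to the robot, and variables do not carry over. Pictures are saved under pics/ and viewed, about 8 in all and at most 12, crops included, and the job is handed in when it is done.

```bash
ls; mkdir -p pics; python3 - <<'E'
from workcell import *
import cv2,numpy as np
for n in ("top","side"):
    c=camera(n); cv2.imwrite(f"pics/{n}0.png",c["image"]); np.savez(f"{n}0.npz",**c)
    print(n,c["fx"],c["fy"],c["cx"],c["cy"],c["cam_to_world"].round(3).tolist(),[k for k in c])
s=read_state();print(s["tool_rot"],s["ft_force"],s["time"],grip_point_offset)
E
```

```text
pics
top 526.3875905650862 526.3875905650862 322.5377343715204 235.7087306039848 [[-0.105, 0.972, -0.208, 280.853], [-0.994, -0.103, 0.019, -0.838], [-0.004, 0.209, 0.978, 1333.768], [0.0, 0.0, 0.0, 1.0]] ['image', 'range_z', 'fx', 'fy', 'cx', 'cy', 'cam_to_world']
side 484.00327451030927 484.00327451030927 310.52656340390917 239.50936021540974 [[0.995, 0.058, -0.076, 437.522], [-0.094, 0.745, -0.66, -828.815], [0.018, 0.664, 0.747, 1038.915], [0.0, 0.0, 0.0, 1.0]] ['image', 'range_z', 'fx', 'fy', 'cx', 'cy', 'cam_to_world']
[[ 2.43342378e-01  9.69940442e-01 -1.62209639e-04]
 [ 9.69939933e-01 -2.43342417e-01 -9.97321776e-04]
 [-1.00681521e-03  8.53570458e-05 -9.99999490e-01]] [ 0.08340835  0.23098397 -0.18521707] 0.1 -18.700000000000003
```

View pics/top0.png

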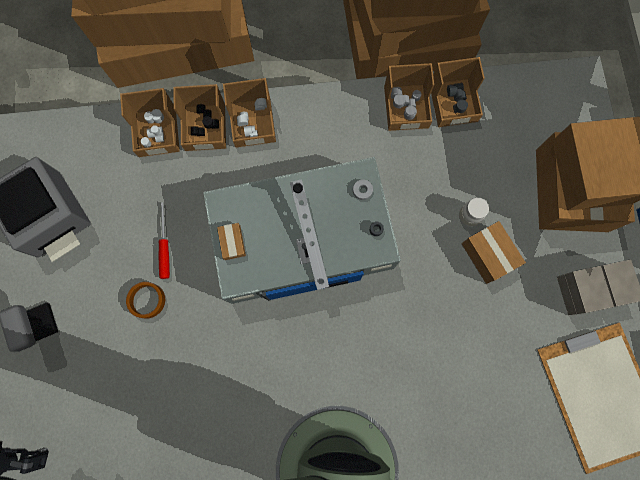

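View pics/side0.png

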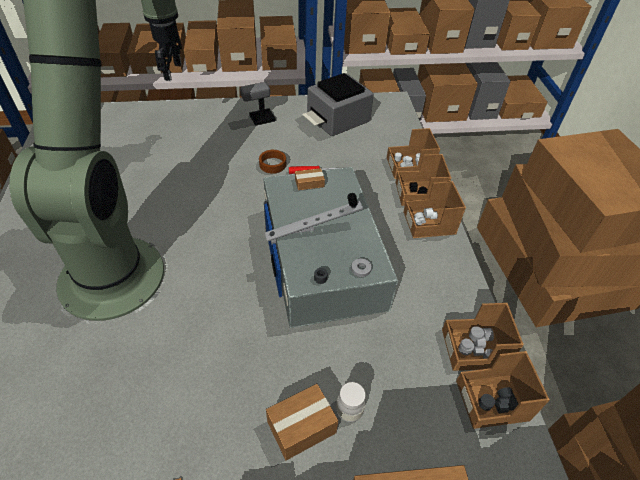

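```bash
cat > vis.py <<'E'
import numpy as np,cv2
def pts(c):
    v,u=np.mgrid[:480,:640]; d=c["range_z"]
    p=np.stack([(u-c["cx"])/c["fx"]*d,-(v-c["cy"])/c["fy"]*d,-d],-1)
    T=c["cam_to_world"]; return p@T[:3,:3].T+T[:3,3]
def ray(c,u,v,z):
    T=c["cam_to_world"]; r=T[:3,:3]@np.array([(u-c["cx"])/c["fx"],-(v-c["cy"])/c["fy"],-1]); o=T[:3,3]
    return o+r*(z-o[2])/r[2]
def proj(c,p):
    T=c["cam_to_world"]; q=T[:3,:3].T@(np.asarray(p)-T[:3,3]); return c["cx"]+c["fx"]*q[0]/-q[2],c["cy"]-c["fy"]*q[1]/-q[2]
E
python3 - <<'E'
from vis import *
for n in("top","side"):
    c=dict(np.load(n+"0.npz")); P=pts(c); im=c["image"].astype(int)
    roi=(P[...,0]>280)&(P[...,0]<760)&(abs(P[...,1])<330)
    m=roi&(P[...,2]>118)&(P[...,2]<140)
    m=cv2.morphologyEx(m.astype(np.uint8),cv2.MORPH_OPEN,np.ones((3,3)))
    k,l,st,_=cv2.connectedComponentsWithStats(m); i=1+st[1:,4].argmax()
    q=P[m>0]
    print(n,"rect",cv2.minAreaRect(q[:,:2].astype(np.float32)),cv2.boxPoints(cv2.minAreaRect(q[:,:2].astype(np.float32))).tolist(),np.median(q[:,2]))
    b=roi&(im[...,0]>im[...,2]+50)&(im[...,0]>60)
    q=P[b&(P[...,2]>60)]; print("blue",len(q),q.min(0),q.max(0),q[q[:,1].argmax()],q[q[:,1].argmin()])
    d=roi&(im.max(-1)<45)&(P[...,2]>160); q=P[d]; print("dark",len(q),q.mean(0),q.min(0),q.max(0))
    vs,us=np.nonzero(d); print(us.mean(),vs.mean())
    a=roi&(P[...,2]>143)&(P[...,2]<230)
    np.set_printoptions(precision=1,suppress=True)
    k,l,st,_=cv2.connectedComponentsWithStats(a.astype(np.uint8))
    for i in range(1,k):
        if st[i,4]>60: q=P[l==i]; print("hi",st[i],q.mean(0),q.min(0),q.max(0))
    cr=c["image"][150:310,195:410] if n=="top" else c["image"][160:330,250:405]
    cv2.imwrite(f"pics/{n}c.png",cv2.resize(cr,None,fx=3.7,fy=3.5 if 0 else 3.7,interpolation=cv2.INTER_CUBIC)[:600,:800])
E
```

```text
top rect ((562.215576171875, 25.240692138671875), (274.5857238769531, 420.7989807128906), 6.109888553619385) [[403.30853271484375, 219.83218383789062], [448.09661865234375, -198.57650756835938], [721.1226196289062, -169.35079956054688], [676.3345336914062, 249.05789184570312]] 130.26534711454713
blue 513 [ 280.85291686 -107.52246878   60.44152537] [ 446.55646064  121.46384829 1333.76808725] [420.69173573 121.46384829 125.86808929] [ 440.74278599 -107.52246878  124.9588095 ]
dark 104 [521.56620267  14.85478043 569.38053217] [280.85291686  -0.83846376 213.29520076] [ 638.00742373   31.70550273 1333.76808725]
261.83653846153845 212.01923076923077
hi [ 290  179   36  105 1108] [542.9   8.2 169.5] [425.2 -20.  143.1] [660.   38.1 230. ]
hi [353 179  20  20 175] [ 637.1 -128.2  145.5] [ 613.5 -151.9  143. ] [ 660.8 -106.3  151.7]
hi [370 221  14  15 116] [ 537.9 -148.4  151. ] [ 522.4 -163.9  143. ] [ 554.9 -133.5  159.2]
hi [217 223  28  36 751] [542.4 186.8 158. ] [504.5 159.1 143.3] [582.9 216.2 164.8]
side rect ((558.4440307617188, 25.435653686523438), (284.0472106933594, 427.9145202636719), 6.1360859870910645) [[394.3641662597656, 222.98617553710938], [440.1040344238281, -202.47674560546875], [722.52392578125, -172.1148681640625], [676.7840576171875, 253.34805297851562]] 130.45063837655385
blue 256 [ 416.9 -111.9   60.4] [448.5 120.9 127.2] [422.5 120.9 124. ] [ 445.8 -111.9  120.8]
dark 108 [634.2  16.  220.8] [623.5   9.1 193.9] [648.4  30.7 235. ]
352.1388888888889 199.77777777777777
hi [295 168  30  20 442] [545.8 181.  156.2] [507.  157.3 143.1] [584.9 219.9 163.1]
hi [270 193  93  45 911] [553.9   6.8 173. ] [429.1 -22.9 143.1] [661.8  39.3 229.9]
hi [352 258  20  17 165] [ 639.4 -131.1  145.2] [ 616.4 -154.8  143. ] [ 662.8 -106.6  149.1]
hi [314 268  14  13 129] [ 540.5 -151.4  150.4] [ 525.2 -166.4  143. ] [ 556.3 -133.9  156.1]
```

View pics/topc.png

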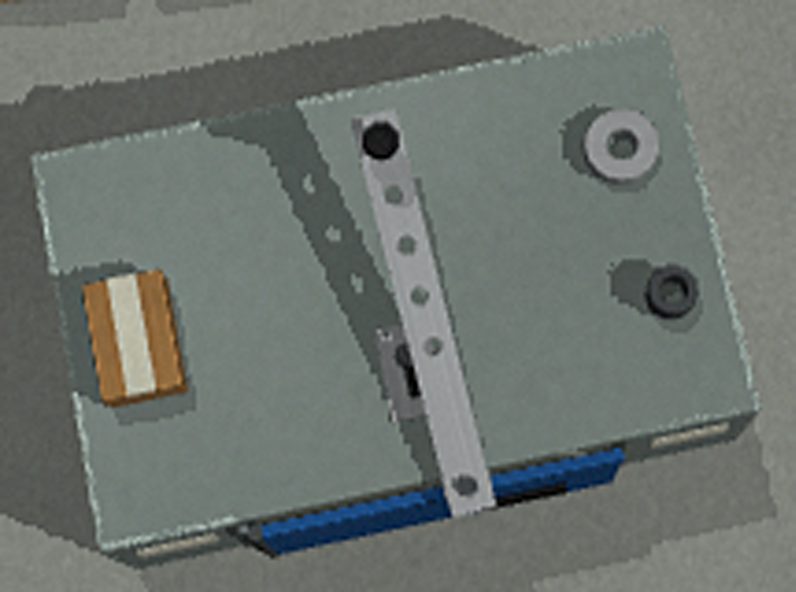

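View pics/sidec.png

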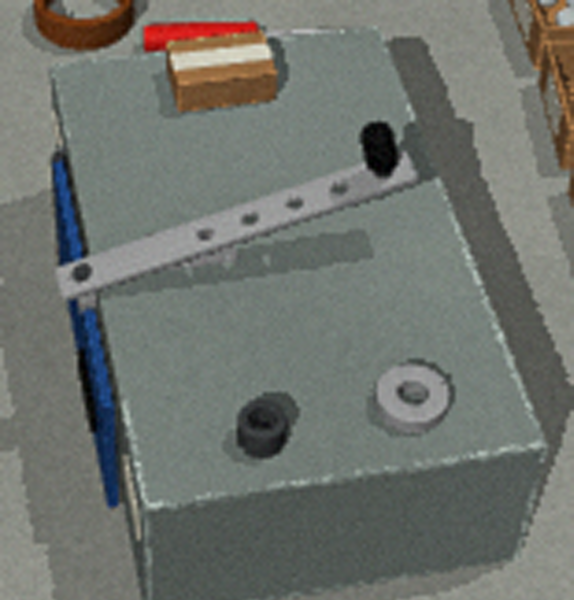

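```bash
python3 - <<'E'
from vis import *
np.set_printoptions(precision=2,suppress=True)
C={n:dict(np.load(n+"0.npz")) for n in("top","side")}
c=C["top"]
yaw=np.radians(6.12);ex=np.array([np.cos(yaw),np.sin(yaw)]);ey=np.array([-ex[1],ex[0]])
f=lambda u,v:(195+u/3.7,150+v/3.7)
g=lambda u,v:(250+u/3.7,160+v/3.7)
pin=ray(c,*f(465,485),142);pin2=ray(C["side"],*g(82,272),142);print("pin",pin,pin2)
k1=ray(c,*f(380,140),234);print("knob top",k1,ray(C["side"],*g(379,130),234))
rail=ray(c,*f(412,368),132);print("rail",rail)
for p in(pin,pin2):print("rail from pin",p[:2]+78*ex+20*ey)
hl=ray(c,*f(262,525),128);print("blue left top",hl,"locker centre rect",(hl[:2]-rail[:2])@np.c_[ex,ey])
# arm surface fit
for n,c in C.items():
    P=pts(c);im=c["image"].astype(int)
    a=(P[...,2]>143)&(P[...,2]<205)&(P[...,0]>415)&(P[...,0]<670)&(P[...,1]>-40)&(P[...,1]<50)&(im.min(-1)>110)
    q=P[a];m=q.mean(0);U,S,V=np.linalg.svd(q-m,full_matrices=False);d=V[0]*np.sign(V[0,0]);print(n,len(q),m,d,"tilt",np.arcsin(d[2]),"az",np.arctan2(d[1],d[0]),"dz at pin xy",m+d*(pin[0]-m[0])/d[0])
# locker top corners
for uv in((33,157),(665,28),(755,410),(100,545)):print(ray(C["top"],*f(*uv),130))
E
```

```text
pin [430.25  -8.12 142.  ] [434.56  -8.52 142.  ]
knob top [626.91  20.99 234.  ] [634.15  18.45 234.  ]
rail [508.32  17.22 132.  ]
rail from pin [505.67  20.08]
rail from pin [509.98  19.68]
blue left top [420.5  119.38 128.  ] locker centre rect [-76.44 110.94]
top 1028 [538.95   7.35 167.4 ] [0.96 0.14 0.23] tilt 0.23409379977067835 az 0.1473409356173528 dz at pin xy [430.25  -8.78 141.19]
side 688 [543.28   6.79 168.26] [0.96 0.14 0.23] tilt 0.23714379071376376 az 0.14049946935304136 dz at pin xy [430.25  -9.2  140.66]
[671.93 246.35 130.  ]
[ 715.81 -169.14  130.  ]
[ 459.5  -193.44  130.  ]
[418.48 219.64 130.  ]
```

```bash
cat > kin.py <<'E'
import numpy as np
YAW=np.radians(6.1); EX=np.array([np.cos(YAW),np.sin(YAW)]); EY=np.array([-EX[1],EX[0]])
RAIL=np.array([508.0,19.5]); HINGE=RAIL-78*EX+115*EY
def frame(az,t):
    x=np.array([-np.sin(az),np.cos(az),0]); n=np.array([-np.sin(t)*np.cos(az),-np.sin(t)*np.sin(az),np.cos(t)])
    return np.c_[x,np.cross(-n,x),-n]
def tcp(P,az,t,h=30,grip=18.7):
    """tcp with grasp point h above the underside at knob axis; P pin xy"""
    R=frame(az,t); d=np.array([np.cos(t)*np.cos(az),np.cos(t)*np.sin(az),np.sin(t)])
    return np.r_[P,136]+216*d-R[:,2]*(h-grip),R
E
python3 - <<'E'
from workcell import *
from kin import *
from vis import *
P,R=tcp(np.array([432.4,-8.3]),.144,.235)
print(P,inverse_kinematics(P,R))
movep(P-R[:,2]*110,R)
c=camera("wrist");cv2.imwrite("pics/w1.png",c["image"]);np.savez("w1.npz",**c)
print(c["cam_to_world"].round(3).tolist());s=read_state();print(s["time"],s["eef_pos"],s["ft_force"])
E
```

```text
[637.68503107  21.46707952 197.28349693] [-0.28434556  0.48325905  0.22109112  1.82099378 -0.19407357  0.62020385
  1.7601263 ]
[[-0.144, -0.864, -0.482, 513.083], [0.99, -0.125, -0.071, 2.966], [0.001, -0.488, 0.873, 427.914], [0.0, 0.0, 0.0, 1.0]]
2.7917 [612.3300457   18.552826   304.12361209] [-0.22942995  0.05117641 -0.44575019]
```

View pics/w1.png

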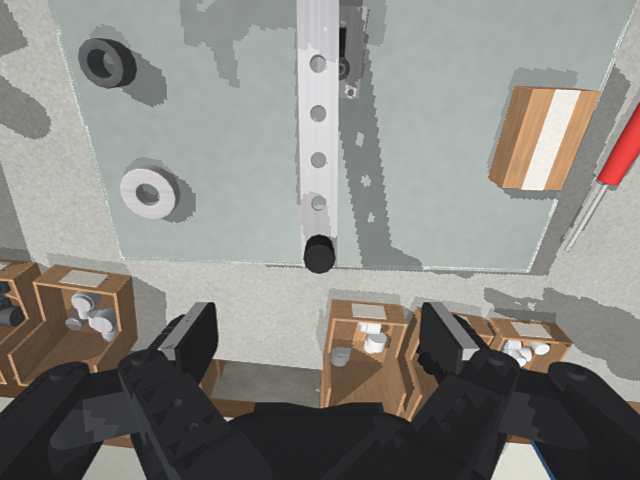

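```bash
python3 - <<'E'
from vis import *
c=dict(np.load("w1.npz"));print(c["fx"],c["cx"],c["cy"])
cv2.imwrite("pics/w1c.png",cv2.resize(c["image"][0:110,290:390],None,fx=5.4,fy=5.4,interpolation=cv2.INTER_NEAREST))
im=c["image"].astype(int);m=(im.max(-1)<60).astype(np.uint8);m[:225]=0;m[280:]=0;m[:,:290]=0;m[:,350:]=0
k,l,st,ce=cv2.connectedComponentsWithStats(m);print(st,ce)
np.set_printoptions(precision=1,suppress=True)
P=pts(c);q=P[m>0];print(q.min(0),q.max(0));print("knob top centre?",ray(c,319,246,235),[ray(c,u,v,132) for u,v in((351,98),(343,68))])
print("peg top z",ray(c,342,68,145))
E
```

```text
340.7978559591731 318.2995410776739 247.54853855715163
[[     0      0    640    480 306271]
 [   304    235     31     38    929]] [[319.50166682 239.45642911]
 [318.95048439 253.86437029]]
[513.1   3.  204.5] [639.7  30.8 427.9]
knob top centre? [618.5  19.  235. ] [array([537.4,  33.3, 132. ]), array([517.5,  23.2, 132. ])]
peg top z [517.4  21.5 145. ]
```

View pics/w1c.png

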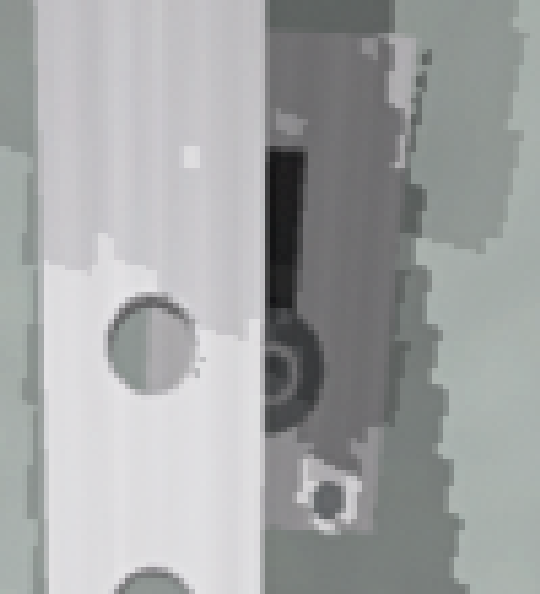

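```bash
python3 - <<'E'
from vis import *
from kin import *
from scipy.optimize import least_squares
np.set_printoptions(precision=2,suppress=True)
c=dict(np.load("w1.npz"))
im=cv2.cvtColor(c["image"],cv2.COLOR_BGR2GRAY)
ce=[(290+150/5.4-.5,345/5.4-.5),(318,113.5),(318.3,160),(318.5,203)]
def arm(p,s,h):
    d=np.array([np.cos(p[3])*np.cos(p[2]),np.cos(p[3])*np.sin(p[2]),np.sin(p[3])]);n=-frame(p[2],p[3])[:,2]
    return np.r_[p[0],p[1],136]+s*d+n*h
p0=[432.4,-8.3,.144,.235]
print("knob top proj",proj(c,arm(p0,216,45)),"bottom",proj(c,arm(p0,216,15)))
for s,q in zip((88,120,152,184),ce): print(q,np.array(proj(c,arm(p0,s,4))))
pk=ray(c,290+270/5.4-.5,373/5.4-.5,145)
a=ray(c,359.4,98.1,132);b=ray(c,366.9,7.,132);print("peg",pk,"edge",a,b,np.linalg.norm(a-b),"yaw",np.arctan2(*(a-b)[1::-1]))
mid=(a+b)[:2]/2-17*EY;print("rail",mid,"peg in rail",(pk[:2]-mid)@EX,(pk[:2]-mid)@EY)
E
```

```text
knob top proj (np.float64(318.49291986991597), np.float64(257.35537244146064)) bottom (np.float64(318.42026296397347), np.float64(245.57375828662288))
(317.27777777777777, 63.388888888888886) [318.45  62.46]
(318, 113.5) [318.43 112.1 ]
(318.3, 160) [318.42 158.34]
(318.5, 203) [318.41 201.5 ]
peg [518.03  19.79 145.  ] edge [536.56  39.93 132.  ] [477.12  33.13 132.  ] 59.82602967034714 yaw 0.11383129348170286
rail [508.64  19.63] peg in rail 9.353968585803724 -0.8413303717471788
```

```bash
cat >> kin.py <<'E'
from scipy.optimize import brentq
RAIL=np.array([508.6,19.6]); HINGE=RAIL-78*EX+115*EY
PIN0=np.array([433.2,-8.4])
def pin(th): return HINGE-135*(np.sin(th)*EX+np.cos(th)*EY)
def solve(hx,hy=0.,t=0.):
    """door angle and arm azimuth putting the hole at rail (hx,hy)"""
    g=RAIL+hx*EX+hy*EY
    th=brentq(lambda a:np.linalg.norm(g-pin(a))-152*np.cos(t),.2,1.0)
    d=g-pin(th); return th,np.arctan2(d[1],d[0])
E
python3 - <<'E'
from workcell import *
from kin import *
np.set_printoptions(precision=2,suppress=True)
print("pin model",pin(0),PIN0,solve(9.35))
P,R=tcp(PIN0,.144,.235,h=31)
print(movel(P,R,max_speed=100,guard=8))
clamp()
s=read_state();print(s["time"],s["finger_gap"],s["eef_pos"],P,s["ft_force"])
E
```

```text
pin model [433.17  -8.58] [433.2  -8.4] (0.49904160954857046, np.float64(0.1297278456814015))
False
4.6417 20.07014908098051 [638.32  21.31 198.35] [638.25  21.33 198.26] [-0.2   0.23  0.58]
```

```bash
python3 - <<'E'
from workcell import *
from kin import *
from vis import *
np.set_printoptions(precision=2,suppress=True)
th1,az1=solve(9.35,0,.15)
for f in np.linspace(0,1,6)[1:]:
    P,R=tcp(pin(th1*f),.144+(az1-.144)*f,.235-.08*f,h=31)
    movel(P,R,max_speed=60)
    s=read_state();print(s["time"],s["ft_force"],s["torque"],s["finger_gap"],s["eef_pos"]-P)
for n in("wrist","side"):
    c=camera(n);cv2.imwrite(f"pics/{n}2.png",c["image"]);np.savez(n+"2.npz",**c)
E
```

```text
5.0 [ 1.63 -0.09  2.03] [ 0.03 -0.09  0.06] 20.752046670611602 [-0.04  0.04  0.08]
5.3583 [2.51 0.9  1.31] [ 0.01 -0.12  0.07] 20.3245858153256 [0.07 0.1  0.03]
5.7167 [ 2.58 -0.58  1.58] [ 0.09 -0.23  0.07] 20.195050700150798 [0.09 0.08 0.03]
6.075 [2.31 0.18 1.6 ] [ 0.01 -0.33  0.06] 20.629328756373702 [0.16 0.06 0.05]
6.4333 [3.37 0.55 0.84] [ 0.05 -0.39  0.01] 20.652926435279312 [0.22 0.03 0.08]
```

View pics/wrist2.png

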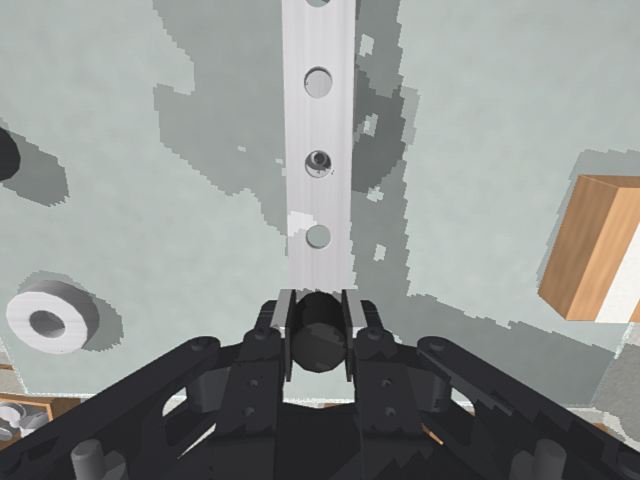

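```bash
python3 - <<'E'
from vis import *
c=dict(np.load("wrist2.npz"))
cv2.imwrite("pics/w2c.png",cv2.resize(c["image"][135:190,290:350],None,fx=9,fy=9,interpolation=cv2.INTER_NEAREST))
E
```

```text
(no output)
```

View pics/w2c.png

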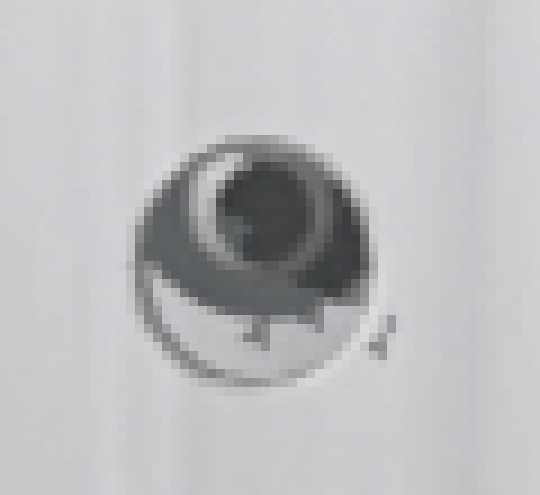

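```bash
python3 - <<'E'
from vis import *
from kin import *
np.set_printoptions(precision=2,suppress=True)
c=dict(np.load("wrist2.npz"))
t=.155;th,az=solve(9.35,0,.15)
t0=tcp(pin(th),az,t,h=31)[0]
d=np.array([np.cos(t)*np.cos(az),np.cos(t)*np.sin(az),np.sin(t)]);n=-frame(az,t)[:,2]
hb=np.r_[pin(th),136]+152*d; ht=hb+5*n
hp=(290+253/9-.5,135+262/9-.5);pp=(290+263/9-.5,135+209/9-.5)
print("pred hole px",proj(c,ht),"seen",hp)
ms=ray(c,*hp,ht[2]);print("hole top seen",ms,"pred",ht)
pk=ray(c,*pp,144.6);print("peg",pk,"rail",(pk[:2]-RAIL)@EX,(pk[:2]-RAIL)@EY)
for s in(88,120,152,184):print(s,proj(c,np.r_[pin(th),136]+s*d+5*n))
# relative correction at t=0: hole at pin+152
e=ms-ht;print("hole model offset",e,"target hole-model rail coords",((pk-e)[:2]-RAIL)@EX,((pk-e)[:2]-RAIL)@EY)
E
```

```text
pred hole px (np.float64(320.5257554132396), np.float64(163.06459337868407)) seen (317.6111111111111, 163.61111111111111)
hole top seen [517.42  19.26 164.41] pred [517.02  20.47 164.41]
peg [518.3   19.91 144.6 ] rail 9.673293509526815 -0.7258897179539496
88 (np.float64(320.7737061241981), np.float64(-10.575591937452145))
120 (np.float64(320.641925965071), np.float64(81.71021423497444))
152 (np.float64(320.5257554132396), np.float64(163.06459337868407))
184 (np.float64(320.42257606516966), np.float64(235.32121668263116))
hole model offset [ 0.4  -1.21  0.  ] target hole-model rail coords 9.403958369659893 0.5217593946965818
```

```bash
cat > low.py <<'E'
from workcell import *
from kin import *
np.set_printoptions(precision=2,suppress=True)
def at(hx,hy,t,**k):
    th,az=solve(hx,hy,t); P,R=tcp(pin(th),az,t,h=31); g=movel(P,R,**k)
    s=read_state(); print(f"{s['time']:.2f}",(hx,hy,round(t,3)),g,s["ft_force"],"e",s["eef_pos"]-P,"gap %.1f"%s["finger_gap"]); return g
E
python3 - <<'E'
from low import *
at(9.4,.5,.155,max_speed=30)
at(9.4,.5,.09,max_speed=40)
for t in (.07,.055,.04,.025,.01,0):
    if at(9.4,.5,t,max_speed=20,guard=6): break
E
```

```text
6.78 (9.4, 0.5, 0.155) False [2.92 0.38 2.31] e [ 0.21 -0.07  0.07] gap 20.2
7.28 (9.4, 0.5, 0.09) False [3.42 0.48 1.07] e [-0.04 -0.12 -0.21] gap 20.4
7.65 (9.4, 0.5, 0.07) False [3.25 1.71 2.11] e [-0.  -0.  -0.1] gap 20.4
7.96 (9.4, 0.5, 0.055) False [2.9  0.09 2.57] e [ 0.01  0.01 -0.2 ] gap 20.1
8.27 (9.4, 0.5, 0.04) False [2.88 0.9  1.56] e [ 0.02 -0.02 -0.22] gap 20.2
8.57 (9.4, 0.5, 0.025) False [3.81 0.58 1.2 ] e [-0.02  0.   -0.21] gap 20.2
8.88 (9.4, 0.5, 0.01) False [ 3.05 -0.15  1.31] e [ 0.01 -0.01 -0.21] gap 20.4
9.14 (9.4, 0.5, 0) False [2.18 0.42 2.79] e [-0.02 -0.01 -0.16] gap 20.1
```

```bash
python3 - <<'E'
from low import *
from vis import *
at(9.4,.5,-.015,max_speed=10,guard=7)
c=camera("wrist");cv2.imwrite("pics/w3.png",c["image"])
c=camera("side");cv2.imwrite("pics/s3.png",cv2.resize(c["image"][150:330,230:410],None,fx=3.3,fy=3.3,interpolation=cv2.INTER_CUBIC))
E
```

```text
9.62 (9.4, 0.5, -0.015) False [2.71 1.04 3.3 ] e [ 0.04 -0.04 -0.05] gap 20.2
```

View pics/w3.png

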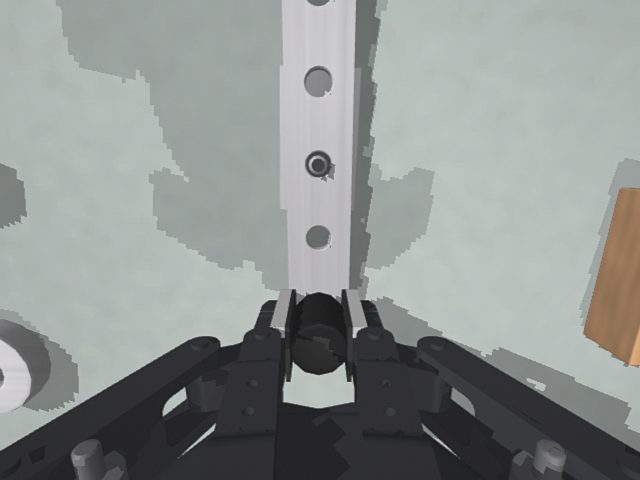

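```bash
python3 - <<'E'
from low import *
for t in (-.02,-.025,-.03,-.035,-.04):
    if at(9.4,.5,t,max_speed=8,guard=6): break
E
```

```text
10.00 (9.4, 0.5, -0.02) False [ 2.91 -0.7   3.85] e [ 0.01 -0.04 -0.05] gap 20.2
10.28 (9.4, 0.5, -0.025) False [3.09 0.94 4.  ] e [ 0.02  0.01 -0.04] gap 20.4
10.57 (9.4, 0.5, -0.03) False [ 2.54 -0.09  5.1 ] e [ 0.03 -0.02 -0.04] gap 20.2
10.85 (9.4, 0.5, -0.035) False [3.55 0.84 5.32] e [0.03 0.02 0.02] gap 20.1
11.13 (9.4, 0.5, -0.04) False [2.98 0.31 5.39] e [ 0.09 -0.02  0.08] gap 20.2
```

```bash
cat > tilt.py <<'E'
from vis import *
from kin import *
from workcell import camera,read_state
def tilt(names=("top","side")):
  for n in names:
    c=camera(n);P=pts(c);im=c["image"].astype(int)
    r=(P[...,:2]-RAIL)@np.c_[EX,EY]
    base=(P[...,2]>122)&(P[...,2]<136)&(abs(r[...,1])>30)&(abs(r[...,1])<90)&(r[...,0]>-60)&(r[...,0]<120)
    A=np.c_[P[base][:,:2],np.ones(base.sum())];pl=np.linalg.lstsq(A,P[base][:,2],rcond=None)[0]
    a=(P[...,2]>134)&(P[...,2]<165)&(abs(r[...,1])<11)&(r[...,0]>-140)&(r[...,0]<35)&(im.min(-1)>100)
    q=P[a];h=q[:,2]-np.c_[q[:,:2],np.ones(len(q))]@pl
    f=np.polyfit(r[a][:,0],h,1);i=abs(h-np.polyval(f,r[a][:,0]))<2.5;f=np.polyfit(r[a][i][:,0],h[i],1)
    print(n,len(q),base.sum(),"slope %.4f"%f[0],"h at pin %.1f, at knob %.1f"%(np.polyval(f,-143),np.polyval(f,73)))
E
python3 - <<'E'
from tilt import *
tilt(("top","side","wrist"))
E
```

```text
top 423 1658 slope -0.0234 h at pin 11.5, at knob 6.4
side 376 2089 slope -0.0171 h at pin 10.9, at knob 7.2
wrist 11165 92691 slope -0.0178 h at pin 11.0, at knob 7.2
```

```bash
python3 - <<'E'
from low import *
from tilt import *
at(9.4,.5,-.015,max_speed=10)
tilt(("wrist","top"))
open_gripper()
s=read_state();print(s["time"],s["ft_force"],s["finger_gap"])
tilt(("wrist","top"))
movel(s["eef_pos"]-s["tool_rot"][:,2]*110,max_speed=80,guard=8)
s=read_state();print(s["time"],s["ft_force"],s["eef_pos"])
tilt(("wrist","top","side"))
c=camera("wrist");cv2.imwrite("pics/w4.png",c["image"]);np.savez("w4.npz",**c)
E
```

```text
11.97 (9.4, 0.5, -0.015) False [2.93 0.02 0.34] e [-0.13  0.05 -0.12] gap 20.5
wrist 10855 90126 slope -0.0175 h at pin 11.0, at knob 7.2
top 362 1628 slope -0.0164 h at pin 10.9, at knob 7.4
12.725 [ 0.35 -1.69 -0.32] 85.38175500633675
wrist 10642 90005 slope -0.0172 h at pin 11.0, at knob 7.2
top 354 1536 slope -0.0195 h at pin 11.0, at knob 6.8
14.35 [ 0.92 -0.16 -0.05] [582.95  29.82 254.62]
wrist 5518 36597 slope -0.0178 h at pin 11.0, at knob 7.2
top 122 1585 slope -0.0629 h at pin 12.8, at knob -0.7
side 381 2305 slope -0.0137 h at pin 10.5, at knob 7.5
```

View pics/w4.png

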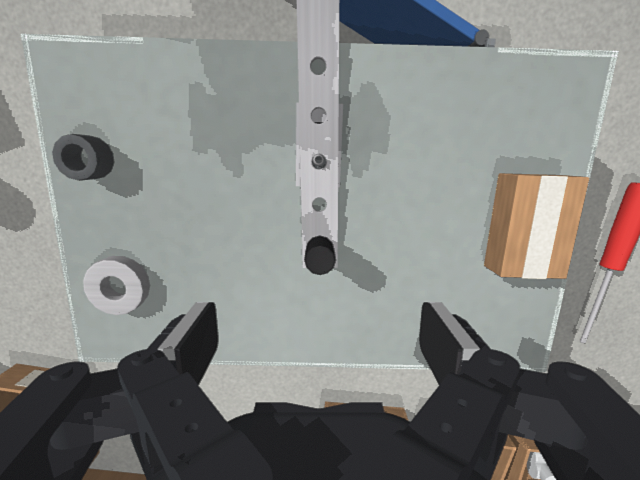

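```bash
python3 - <<'E'
from workcell import *
from vis import *
a=np.load("w4.npz")["image"];wait(1);c=camera("wrist");d=np.abs(a.astype(int)-c["image"]).max(-1);print("changed px",(d[:280]>60).sum())
np.set_printoptions(precision=1,suppress=True)
from kin import *
h=ray(c,318.5,161,145);print("peg/hole rail xy",(h[:2]-RAIL)@EX,(h[:2]-RAIL)@EY,"door",solve(9.5))
finish_job()
E
```

```text
changed px 187
peg/hole rail xy 10.992448022775333 -0.171462903628686 door (0.4977601927395391, np.float64(0.1302720329372388))
the job is handed in; nothing more can be done
```

The door is propped open: the stay arm's second hole from the knob is over the peg, the arm is down, and the gripper has let go. I handed the job in about 16 s into the 59 s limit, but no verdict is reported.

**What I did:** I gripped the knob and pulled the door open to about 0.50 rad with the arm held raised. The wrist camera showed the peg through the hole, at about +9.5 mm along the slot. I lowered the arm lightly and it dropped over the peg without catching. I then pressed gently towards the stop, released, and backed off 110 mm.

**Last checks:**
- **Hole position:** about +9.5 to +11 mm along the slot and within about 1 mm across it, against limits of 16 mm and 5 mm.
- **Forces:** tool forces stayed at about 6 N or less at the readings I took, and no force guard tripped. The force between the stay arm and the rail was not measured directly.
- **Clearance:** the gripper was clear of everything, and the bystanders near the arm looked undisturbed in the last wrist picture.

**Checks that disagreed or fell short:**
- **Tilt:** the depth images gave about -0.018 rad from the wrist and -0.014 from the side, slightly below flat rather than exactly 0. The last top-view fit (-0.06 rad) rested on few points because the gripper was in the way, so I ignored it.
- **Stop:** I never felt a sharp stop when pressing down. The force only rose gradually to about 5 N.
- **Door at rest:** two wrist pictures about 1 s apart differed by 187 pixels. I took this as image noise but did not examine it further.

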